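# Shut down the bench supply

### The arm

A 6-joint arm with a two-finger parallel gripper is mounted at the origin on the work surface. World frame = base frame: x ahead of the robot, y to its left, z up, the work surface at z = 0. Lengths are in m, angles in rad, forces in N, time in s.
With the tool pointing down it reaches from about 0.15 to 0.775 m from the base axis. Payload 6.1 kg.
Tool frame: the origin (TCP) lies at the very end of the fingers, on their centre line; the grasp point (between the pads) lies 19 mm behind it (manip.tcp_to_grasp is the z of the grasp point in the tool frame, in m); z points along the fingers, y is the line along which they close (so a half turn about z gives the same grasp; the last joint's range is limited). The gripper opens to 85 mm and grips with 20 to 120 N. Pads are 22 mm wide; open, the fingers measure 114 mm over their backs; the gripper's body (76 mm by 85 mm) begins 54 mm behind the grasp point. The pads swing forward as they close: fully open they stand 13 mm farther back than shut.
Start: joints at [0, 0.126, -0.04, 1.405, 0, 1.571], TCP at [0.525, -0, 0.231] pointing down, gripper open.
Joint ranges: [-2.72, 2.72], [-0.95, 1.95], [-1.27, 1.35], [-1.78, 2.02], [-1.46, 1.47], [-3.14, 3.14]. Speed limits (rad/s): [2.39, 2.39, 3.01, 3.14, 3.14, 3.14].

### API

Orientations are given as [roll, pitch, yaw] about the fixed x, y, z axes, in that order (R = Rz(yaw) Ry(pitch) Rx(roll)).
In Python, from workcell import manip gives the robot as it stands.
- The arm moves only by the tool jog_arm, never from a script. Its argument "steps" is a list of rows, each a list of 6 numbers: the shift along the tool's x, y, z scaled (see below), then the turn, a rotation vector about the tool's x, y, z scaled (see below). In form: [[tx, ty, tz, ax, ay, az], ...]. A call has 1 to 12 rows; each row is the pose to reach, as a shift and turn from the pose commanded when the call began, along the tool's axes at that moment, turning the shorter way round; what a row does not reach only later rows make up. The controller multiplies each number of a shift by 150 mm and each number of a turn by pi rad. A row lasts 1/12 s, in which the tool goes at most 41.7 mm and 7.16 degrees, less where a joint would pass 70% of its speed; a pose out of reach is approached as far as the arm can. A call with a number of a shift or a turn outside -1 to 1 is refused whole. A call with a gripper value outside its range is refused whole. "hand" is the closure, from -1 (fully open) to 1 (shut), set as the call begins (left out, the last holds). The fingers move at their own pace and stop on an object; "force" is the grip in N (left out, the last holds). Time passes only in rows, so rows that repeat a pose let the fingers close. It gives the time, the measured TCP pose, the force, the opening and the grip force at its end, in the units of the state.
- manip.observe(): the state, without advancing time (a new reading comes with each control period).
- manip.capture(name): name is "scene" or "side" or "wrist"; returns (picture, depth): 420x560x3 uint8, blue, green, red; 420x560 float32, m along the optical axis (not along the pixel's ray), 0 where there is no reading.
- manip.calibration(name): a dict with "fx", "fy", "cx", "cy" (pixels), "R" (3x3) and "t" (3): a world point X has camera coordinates R X + t. Camera axes: x right, y down, z forward; pixel columns grow to the right and rows downward; lengths in m; the calibration is good to about 2 mm. A picture is of the moment at which its call begins: read the wrist's pose just before it. calibration takes no time and is no camera call; for the wrist camera it gives the pose at the moment of the call.
- manip.hand_in(): hands the job in; it is judged then, once.
The state is a dict: "t": time; "q": joint angles; "qd": joint speeds; "tau": joint torques, N m; "position": TCP position; "ee_rot": TCP orientation; "force": force on the tool from outside, world axes, zero at the start; "moment": the same for the moment, N m; "opening": finger opening in m; "gripper_force": force on a finger pad.
Only numpy, scipy, OpenCV 4.12 (cv2) and the standard library are available. Lean on these libraries where they do the work, as an engineer would, in place of code of your own. Each camera call takes 0.05 s, during which the arm holds its last target. There are 200 camera calls.

### The job

Shut the bench supply box down for the night, pressing and pushing with the fingertips only: first press the mushroom-headed stop button fully in, then push the wide handle of the four-pole main switch all the way over to off (towards the box's front, the wall with the outlet sockets), and last swing the clear hood shut over the switches until it lies fully down on its frame. Leave the flush start button and the narrow two-pole breaker as they are, and leave the pliers, oil bottle, pump housing and screw box where they stand; nothing is to be picked up.

Things in the scene. Friction and masses are not known exactly. Their poses are not given: they have to be found in the camera images.
- supply_box: Grey box fixed to the bench, 170 mm (own x, front to rear) by 300 (y) by 85 high, turned up to 20 degrees. Origin: centre of underside; x to the rear (away from the front wall's three sockets), y left, z up. Flat top panel, z = 85 mm. The switches' window frame, 6 mm high, takes x -34 to +56, y -33 to +133 mm; the buttons stand right of it at y = -90, x = -33 and +33 mm, in either order.
- stop_button (a joint): How far the stop button is pressed: 0 out, 0.006 m fully in. It springs back when let go; it begins to move at about 2.4 N and takes about 8 N to press fully in.
- stop_top (a point): Centre of the top of the stop button: black mushroom head 40 mm across, its top 30 mm above the panel (115 mm above the bench); pressed straight down.
- start_button (a joint): How far the start button is pressed (0 to 0.006 m; spring, 1.5 to 5 N). To be left alone.
- start_top (a point): Centre of the top of the start button: black flat cap 26 mm across, flush with its round aluminium collar of 36 mm, 12 mm above the panel.
- main_switch (a joint): Angle of the main switch's handle: 0 = on (handle leans 27 degrees to the rear, +x of the box), 0.94 rad = off (leans 27 degrees to the front, -x). It has friction (about 2 N at its tip, up to 6 N when the fingers drag on it) and stays where it is left.
- main_switch_tip (a point): Middle of the top edge of the main switch's handle: black bar 60 mm wide (along box y), 7 mm thick, on four white poles (72 mm) whose face is 93 mm above the bench. The edge is 26 mm from the pivot (box x = -3 mm, 88 mm above the bench, y = +87 or +13 mm, swapped with the breaker): 111 mm above the bench and 12 mm off the pivot line at either end of its swing.
- breaker (a joint): Angle of the two-pole breaker's handle: 0 = on (as it is found and must stay), 0.94 rad = off. Same friction and swing as the main switch.
- breaker_tip (a point): Middle of the top edge of the breaker's handle: like the main switch's, but only 26 mm wide; two white poles with a flat blank strip on either side.
- hood (a joint): Angle of the clear hood: 0 = shut, found standing open at 1.65 to 1.9 rad (2.0 is its stop). Its hinge is stiff (0.07 N m, some 1 to 2 N near the front edge): it stays at whatever angle it is left and does not fall shut.
- hood_hinge (a point): Middle of the hood's hinge line, fixed on the box at x = +50 mm, y = +50 mm, 91 mm above the bench; the line runs along the box's y. Open, the hood stands upright on it behind the switches, up to 82 mm high, its roof facing rearward; it is shut by pushing on the roof from behind, forwards and then down.
- hood_edge (a point): Middle of the front edge of the hood's roof. Clear 3 mm plastic cover with grey edges, open underneath, 156 mm wide (box y). Shut, it reaches 80 mm forward (-x) of the hinge line; flat roof 30 mm above that line, from 24 to 80 mm forward; back sloping to the hinge; 10 mm finger tab low in front. This point is then 80 mm forward of and 30 mm above the hinge.
- pliers: Combination pliers lying on the bench left of the box, 160 mm long, 60 mm wide, 15 mm high, red and blue grips; origin under the middle. Leave alone.
- oil_bottle: Grey bottle, 42 mm across, 115 mm high, on the bench right of the box; origin at the centre of its underside. Leave alone.
- pump: Small aluminium pump housing with upright steel shaft, 52 x 44 mm flange, 58 mm high, on the bench right of the box; origin at the centre of its underside. Leave alone.
- screw_box: Cardboard box 55 x 80 x 38 mm high on the bench behind the box; origin at the centre of its underside. Leave alone.

How it is judged:
On the way, in this order (a step that is already met when the one before it is completed fails the run):
1. the mushroom-headed stop button is pressed fully in (value of joint stop_button above 0.0045 m and value of joint main_switch below 0.35 rad), for 0.05 s.
2. the main switch's handle is pushed over to off (value of joint main_switch above 0.8 rad and value of joint hood above 0.6 rad), for 0.1 s.
3. the hood is shut (value of joint hood below 0.06 rad), for 0.1 s.
At the end, for the whole second after the job is handed in: The stop button has been pressed (at least 4.5 of 6 mm) and is out again, the main switch is off (handle past 0.80 of 0.94 rad), the hood is shut (within 0.06 rad), the breaker is still on, and the four bystanders stand within 30 mm of where they were, the bottle upright (value of joint main_switch above 0.8 rad and value of joint hood below 0.06 rad and value of joint breaker below 0.2 rad and value of joint stop_button below 0.002 m and distance of each of pliers, oil_bottle, pump, screw_box from where it was at the start of the episode below 0.03 m and angle between oil_bottle's own z axis and vertical below 0.2 rad); the robot touches nothing.
It fails at once if the start button is pressed (value of joint start_button above 0.003 m).
It fails at once if the breaker is moved (value of joint breaker above 0.3 rad).
It fails at once if a bystander (pliers, oil bottle, pump housing or screw box) is shifted (distance of any of pliers, oil_bottle, pump, screw_box from where it was at the start of the episode above 0.03 m).
It fails at once if a bystander is lifted (height (world z) of any of pliers, oil_bottle, pump, screw_box above 0.015 m).
It fails at once if the oil bottle is tipped (angle between oil_bottle's own z axis and vertical above 0.5 rad).
It also fails if it takes over 45 s, if anything falls off the work surface, if the arm or the gripper's body presses on something with over 40 N, if the wrist force passes 120 N, or if a joint passes its speed limit or range.

## Working session

There is one attempt and no reset: what is moved stays moved. The work goes in short steps, Python scripts to look and compute and a tool call to move; the robot and the scene stay as the last step left them, time stands still between calls to the robot, and variables do not carry over. Pictures are saved under pics/ and viewed, at most 10 in all, crops included, and the job is handed in when it is done.

Besides the shell and the picture viewer there is one more tool, called after "Request:" as name(argument=value, ...) on one line, values as JSON. jog_arm: Moves the arm, as the interface text tells. Its arguments: {"type":"object","properties":{"steps":{"type":"array","items":{"type":"array","items":{"type":"number","minimum":-1,"maximum":1}}},"hand":{"type":"number"},"force":{"type":"number"}},"required":["steps"]}

```bash
mkdir -p pics; cat > h.py <<'E'
import numpy as np, cv2
from workcell import manip
E
python3 - <<'E'
from h import *
s=manip.observe(); print(s["position"],s["ee_rot"],s["opening"])
for n in("scene","side"):
    p,d=manip.capture(n); c=manip.calibration(n)
    np.savez(f"{n}.npz",p=p,d=d,**c); cv2.imwrite(f"pics/{n}0.png",p)
    print(n,c["fx"],c["R"],c["t"])
E
```

```text
[ 5.24590075e-01 -2.35744891e-05  2.30515713e-01] [-3.13997363e+00  3.36570837e-05  1.57074598e+00] 0.08560334350820575
scene 520.1146355626023 [[ 0.48569864  0.87411787 -0.00384557]
 [ 0.67162273 -0.37599192 -0.63839876]
 [-0.55948167  0.30748664 -0.76969619]] [-0.29447774 -0.2901607   1.3718679 ]
side 436.29669245370474 [[ 0.94187018 -0.335969   -0.0023247 ]
 [-0.22583583 -0.62796481 -0.7447539 ]
 [ 0.24875439  0.70198649 -0.66733517]] [-0.50933434  0.20373112  0.71905986]
```

View pics/scene0.png

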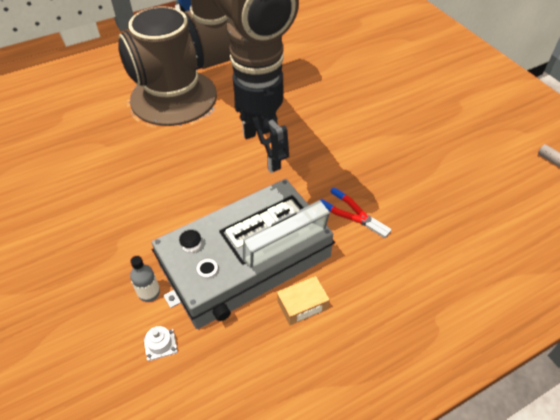

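View pics/side0.png

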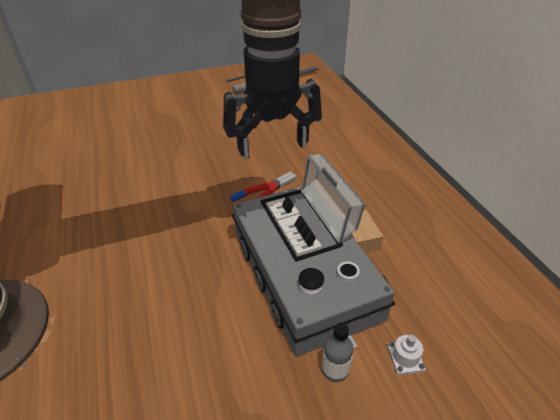

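The scene and side views agree. The stop button is on the front side (side view 311,279) and start is behind it (348,270). The wide handle is next to the buttons (305,231), so it is at y=+13. The narrow handle (288,205) is at y=+87.

```bash
python3 - <<'E'
from h import *
for n,(x0,y0,w,h,k) in dict(scene=(140,170,200,150,4),side=(225,150,170,190,3)).items():
    p=np.load(n+".npz")["p"][y0:y0+h,x0:x0+w]
    cv2.imwrite(f"pics/{n}1.png",cv2.resize(p,None,fx=k,fy=k,interpolation=cv2.INTER_CUBIC))
E
```

```text
(no output)
```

View pics/scene1.png

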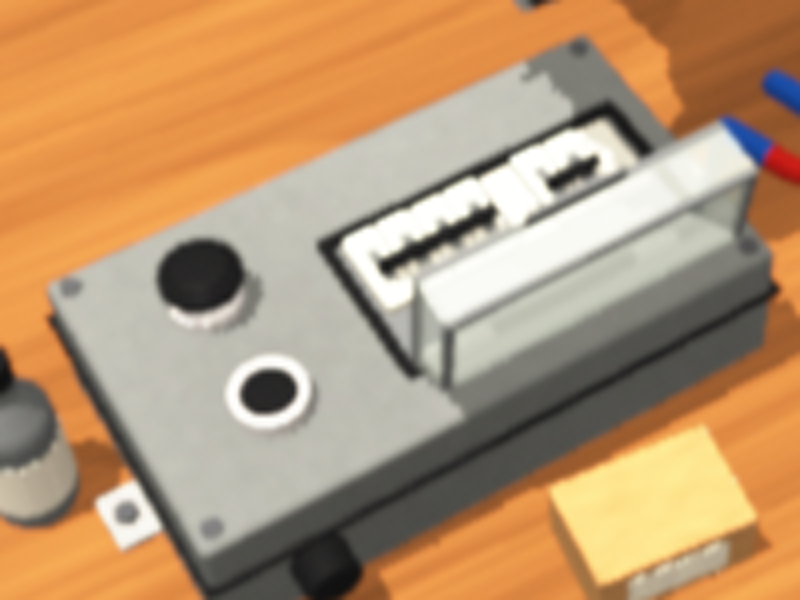

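View pics/side1.png

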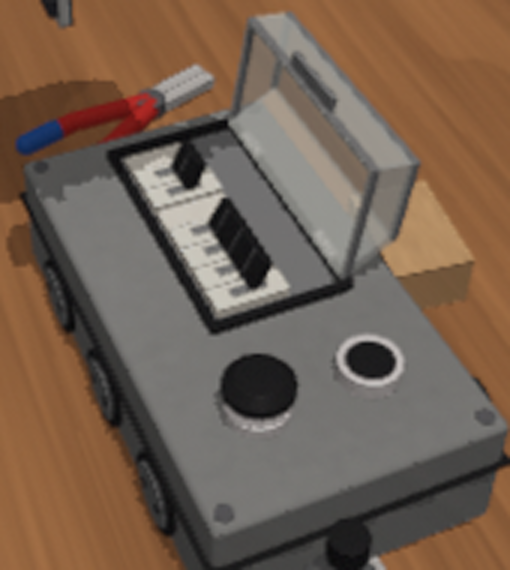

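```bash
cat >> h.py <<'E'
def proj(c,X):
    v=np.atleast_2d(X)@c["R"].T+c["t"]
    return np.c_[c["fx"]*v[:,0]/v[:,2]+c["cx"],c["fy"]*v[:,1]/v[:,2]+c["cy"]]
def world(P,b):
    c,s=np.cos(b[2]),np.sin(b[2]); P=np.atleast_2d(P)
    return np.c_[b[0]+c*P[:,0]-s*P[:,1],b[1]+s*P[:,0]+c*P[:,1],P[:,2]]
def hoodpt(f,u,th,y): # f forward of hinge, u above it (shut)
    return [.05-f*np.cos(th)+u*np.sin(th), y, .091+f*np.sin(th)+u*np.cos(th)]
E
python3 - <<'E'
from h import *
from scipy.optimize import least_squares
S,s=np.load("scene.npz"),np.load("side.npz")
B=lambda *a:np.array(a)/1000
P=[B(-33,-90,115),B(33,-90,97),B(-34,-33,91),B(-85,-150,85),B(85,-150,85)]
a=np.array([(201,274),(269,390),(320,243),(50,287),(205,557)])/4+(140,170)
Q=[B(-33,-90,115),B(33,-90,97),B(-34,133,91),B(-34,-33,91),B(-85,-150,85),B(85,-150,85)]
b=np.array([(259,383),(370,361),(110,153),(213,332),(212,565),(505,425)])/3+(225,150)
h=np.array([(290,12),(417,165)])/3+(225,150)
def f(v):
    H=[hoodpt(.08,.03,v[3],.128),hoodpt(.08,.03,v[3],-.028)]
    return np.r_[proj(S,world(P,v))-a,proj(s,world(Q,v))-b,proj(s,world(H,v))-h].ravel()
r=least_squares(f,[.55,0,0,1.75],loss="soft_l1"); print(r.x,np.degrees(r.x[2])); print(f(r.x).reshape(-1,2).round(1))
v=r.x
for n,p in dict(stop=B(-33,-90,115),main=B(9,13,111),brk=B(9,87,111),edge=hoodpt(.08,.03,v[3],.05),hinge=B(50,50,91)).items(): print(n,world(p,v).round(4))
d=S["d"]
m=np.argwhere(d>0); z=d[m[:,0],m[:,1]]
X=(np.c_[(m[:,1]-S["cx"])/S["fx"]*z,(m[:,0]-S["cy"])/S["fy"]*z,z]-S["t"])@S["R"]
sb=X[(X[:,2]>.033)&(X[:,2]<.043)&(X[:,0]>v[0]+.09)&(abs(X[:,1]-v[1])<.2)];print("screwbox",sb.min(0),sb.max(0))
E
```

```text
[ 0.5588706  -0.06462008  0.05412904  1.67656515] 3.101365561337619
[[-1.9 -2.9]
 [-1.3 -0.3]
 [-2.5 -1. ]
 [-3.2 -1.7]
 [-2.5 -0.2]
 [ 0.6 -3.2]
 [ 0.6 -1. ]
 [-1.  -1.6]
 [-0.1 -1.2]
 [ 0.7 -9.7]
 [ 3.2  0.1]
 [-0.2 -0.7]
 [ 0.4 -1.3]]
stop [[ 0.5308 -0.1563  0.115 ]]
main [[ 0.5672 -0.0512  0.111 ]]
brk [[0.5632 0.0227 0.111 ]]
edge [[ 0.6443 -0.0099  0.1674]]
hinge [[ 0.6061 -0.012   0.091 ]]
screwbox [ 0.64890127 -0.26446283  0.03302538] [0.7294338  0.02729237 0.04299528]
```

```bash
cat >> h.py <<'E'
def cloud(c,d):
    m=np.argwhere(d>0); z=d[m[:,0],m[:,1]]
    return (np.c_[(m[:,1]-c["cx"])/c["fx"]*z,(m[:,0]-c["cy"])/c["fy"]*z,z]-c["t"])@c["R"]
E
python3 - <<'E'
from h import *
b=(.5589,-.0646,.0541)
for n in("scene","side"):
    c=np.load(n+".npz"); X=cloud(c,c["d"])
    near=X[np.hypot(X[:,0]-.531,X[:,1]+.156)<.045]
    t=near[(near[:,2]>.107)]; print(n,"stop",len(t),t.mean(0).round(4),t.min(0).round(4),t.max(0).round(4))
    # panel
    L=(X-[b[0],b[1],0])@np.array([[np.cos(b[2]),-np.sin(b[2]),0],[np.sin(b[2]),np.cos(b[2]),0],[0,0,1]])
    p=L[(abs(L[:,2]-.085)<.006)&(abs(L[:,0])<.12)&(abs(L[:,1])<.18)]
    print("panel z",np.median(p[:,2]),"x",np.percentile(p[:,0],[.5,99.5]),"y",np.percentile(p[:,1],[.5,99.5]))
    r=cv2.minAreaRect(p[:,:2].astype(np.float32)*1000); print(r)
    h=L[(L[:,2]>.125)&(L[:,0]>.02)&(L[:,0]<.13)&(abs(L[:,1]-.05)<.1)]; print("hood",len(h),h.min(0),h.max(0))
    k=L[(L[:,2]>.1)&(L[:,2]<.12)&(abs(L[:,0])<.03)&(L[:,1]>-.03)]; print("handles",len(k),k.mean(0) if len(k) else 0)
E
```

```text
scene stop 304 [ 0.5337 -0.1558  0.1125] [ 0.5118 -0.1746  0.1072] [ 0.55   -0.1362  0.1187]
panel z 0.08494451450486937 x [-0.08394372  0.08499858] y [-0.14856054  0.14788104]
((-0.15525054931640625, -14.39276123046875), (172.48648071289062, 330.74908447265625), 0.13792617619037628)
hood 3846 [ 0.02000167 -0.02752821  0.12501526] [0.09245669 0.13148453 0.54705266]
handles 201 [0.00765968 0.03481305 0.10963405]
side stop 416 [ 0.5275 -0.1591  0.1119] [ 0.5093 -0.1759  0.1072] [ 0.5478 -0.1369  0.1158]
panel z 0.08463842799422744 x [-0.08697048  0.08035437] y [-0.1493907   0.14585073]
((-2.7852783203125, -14.091323852539062), (169.94271850585938, 330.765869140625), 0.2746208608150482)
hood 2155 [ 0.02000429 -0.02957192  0.12500114] [0.09008012 0.13016366 0.34899956]
handles 341 [0.0018232  0.03110965 0.10701692]
```

Request:
jog_arm(steps=[[-0.25,0.01,0,0,0,-0.017],[-0.5,0.02,0,0,0,-0.017],[-0.75,0.03,0.15,0,0,-0.017],[-1,0.04,0.3,0,0,-0.017],[-1,0.04,0.5,0,0,-0.017],[-1,0.04,0.5,0,0,-0.017],[-1,0.04,0.5,0,0,-0.017],[-1,0.04,0.5,0,0,-0.017]], hand=1)

```text
t: 0.77
position: [0.5312, -0.1495, 0.1574]
ee_rot: [3.141, -0.0, 1.625]
force: [-0.2, -1.1, 0.3]
opening: -0.0001
gripper_force: 0.0
```

Request:
jog_arm(steps=[[-0.047,0,0.15,0,0,0],[-0.047,0,0.25,0,0,0],[-0.047,0,0.28,0,0,0],[-0.047,0,0.3,0,0,0],[-0.047,0,0.32,0,0,0],[-0.047,0,0.32,0,0,0]])

```text
t: 1.27
position: [0.5321, -0.1563, 0.1101]
ee_rot: [3.139, -0.0, 1.625]
force: [-2.3, 2.1, 7.1]
opening: 0.0003
gripper_force: 3.2
```

Request:
jog_arm(steps=[[0,0,0.01,0,0,0],[0,0,0.015,0,0,0],[0,0,0.015,0,0,0]])

```text
t: 1.52
position: [0.5322, -0.1563, 0.1088]
ee_rot: [3.139, 0.0, 1.625]
force: [-4.2, 1.3, 7.7]
opening: 0.0003
gripper_force: 3.8
```

Request:
jog_arm(steps=[[0,0,0.01,0,0,0],[0,0,0.015,0,0,0],[0,0,0.015,0,0,0]])

```text
t: 1.77
position: [0.5323, -0.1564, 0.1086]
ee_rot: [3.137, 0.001, 1.625]
force: [-7.1, 4.7, 20.3]
opening: 0.0001
gripper_force: 10.0
```

Request:
jog_arm(steps=[[0,0,-0.1,0,0,0],[0,0,-0.3,0,0,0],[0,0,-0.4,-0.04,0,0],[0.2,0.12,-0.4,-0.08,0,0],[0.4,0.25,-0.4,-0.11,0,0],[0.6,0.37,-0.4,-0.11,0,0],[0.655,0.42,-0.4,-0.11,0,0],[0.655,0.42,-0.4,-0.11,0,0],[0.655,0.42,-0.4,-0.11,0,0]])

```text
t: 2.52
position: [0.5899, -0.055, 0.1653]
ee_rot: [2.795, 0.001, 1.626]
force: [-0.1, -0.0, -0.0]
opening: -0.0
gripper_force: 0.0
```

```bash
python3 - <<'E'
from h import *
print(manip.observe()["position"],manip.observe()["force"])
p,d=manip.capture("side")
cv2.imwrite("pics/side2.png",cv2.resize(p[90:290,210:400],None,fx=3,fy=3,interpolation=cv2.INTER_CUBIC))
E
```

```text
[ 0.58992633 -0.05495247  0.16528016] [-0.09813156 -0.02489855 -0.04877856]
```

View pics/side2.png

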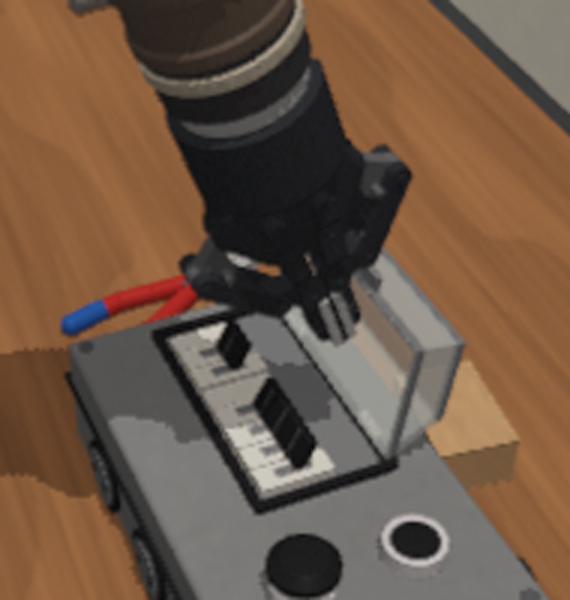

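The fingertip hangs between the handles and the open hood (about 340,335). It is clear of both, so I'll descend behind the wide handle.

Request:
jog_arm(steps=[[0,-0.04,0.11,0,0,0],[0,-0.08,0.22,0,0,0],[0,-0.115,0.315,0,0,0],[0,-0.13,0.357,0,0,0],[0,-0.13,0.357,0,0,0]])

```text
t: 2.98
position: [0.5877, -0.0564, 0.105]
ee_rot: [2.799, -0.0, 1.623]
force: [0.7, -0.5, 0.8]
opening: -0.0002
gripper_force: 0.0
```

Request:
jog_arm(steps=[[0,-0.03,-0.011,0,0,0],[0,-0.06,-0.022,0,0,0],[0,-0.09,-0.033,0,0,0],[0,-0.12,-0.044,0,0,0],[0,-0.14,-0.051,0,0,0],[0,-0.14,-0.051,0,0,0]])

```text
t: 3.48
position: [0.569, -0.0573, 0.1114]
ee_rot: [2.788, 0.002, 1.624]
force: [0.8, -0.6, 9.9]
opening: -0.0003
gripper_force: 5.0
```

```bash
python3 - <<'E'
from h import *
print(manip.observe()["position"],manip.observe()["force"])
p,d=manip.capture("side")
q,d=manip.capture("scene")
f=lambda a:cv2.resize(a,(400,560),interpolation=cv2.INTER_CUBIC)
cv2.imwrite("pics/v3.png",np.hstack([f(p[150:290,250:350]),f(q[140:280,210:310])]))
E
```

```text
[ 0.5689639  -0.05728705  0.11139478] [ 0.76055679 -0.55293957  9.87382395]
```

View pics/v3.png

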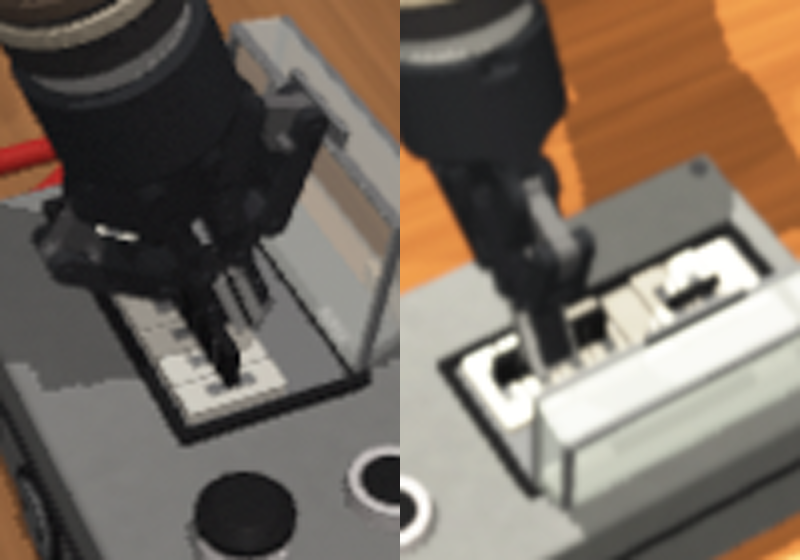

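The handle is about upright, with the finger behind it and pressing mostly downward. I'll lift off, straighten the tool and turn it 90°, so the narrow side faces the hood.

Request:
jog_arm(steps=[[0,0.02,-0.05,0,0,0],[0,0.06,-0.2,0,0,0],[0,0.1,-0.4,0,0,0],[0,0.1,-0.5,0.04,0,0],[0,0.1,-0.5,0.08,0,0],[0,0.1,-0.5,0.11,0,0],[0,0.1,-0.5,0.11,0,0]])

```text
t: 4.17
position: [0.5568, -0.0572, 0.181]
ee_rot: [-3.134, -0.001, 1.625]
force: [-0.3, -0.0, -0.8]
opening: 0.0001
gripper_force: 0.0
```

```bash
python3 - <<'E'
from h import *
s=manip.observe();print(s["position"],s["ee_rot"],s["q"])
q,d=manip.capture("scene"); c=manip.calibration("scene"); b=(.5589,-.0646,.0541)
X=cloud(c,d)
L=(X-[b[0],b[1],0])@np.array([[np.cos(b[2]),-np.sin(b[2]),0],[np.sin(b[2]),np.cos(b[2]),0],[0,0,1]])
k=L[(L[:,2]>.101)&(L[:,2]<.12)&(abs(L[:,0])<.03)&(L[:,1]>-.03)&(L[:,1]<.05)];print(len(k),np.median(k,0),k.max(0))
p,_=manip.capture("side")
f=lambda a:cv2.resize(a,(400,560),interpolation=cv2.INTER_CUBIC)
cv2.imwrite("pics/v4.png",np.hstack([f(p[150:290,250:350]),f(q[140:280,210:310])]))
E
```

```text
[ 0.55682994 -0.0572031   0.18095731] [-3.13382939e+00 -7.87348592e-04  1.62489877e+00] [-1.02143646e-01  2.01999657e-01 -5.89520764e-02  1.31763581e+00
 -4.30304263e-04  1.41454885e+00]
212 [-0.00115479  0.01258411  0.11117578] [0.00138323 0.04357743 0.11646736]
```

View pics/v4.png

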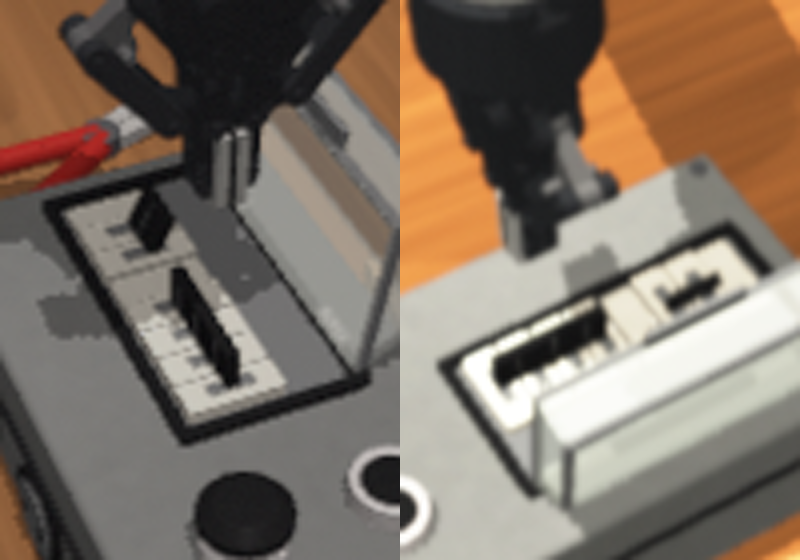

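Request:
jog_arm(steps=[[0,0.13,0,0,0,-0.04],[0,0.13,0,0,0,-0.08],[0,0.13,0,0,0,-0.12],[0,0.13,0,0,0,-0.16],[0,0.13,0,0,0,-0.2],[0,0.13,0,0,0,-0.24],[0,0.13,0,0,0,-0.28],[0,0.13,0,0,0,-0.32],[0,0.13,0,0,0,-0.36],[0,0.13,0,0,0,-0.4],[0,0.13,0,0,0,-0.45],[0,0.13,0,0,0,-0.5]])

```text
t: 5.27
position: [0.5732, -0.0564, 0.1838]
ee_rot: [-3.142, 0.004, 3.13]
force: [-0.1, 0.2, -0.7]
opening: 0.0001
gripper_force: 0.0
```

Request:
jog_arm(steps=[[0,0,0,0,0,-0.03],[0,0,0,0,0,-0.03]])

```text
t: 5.43
position: [0.5733, -0.0564, 0.1837]
ee_rot: [-3.141, 0.003, -3.063]
force: [-0.0, 0.2, 0.6]
opening: 0.0003
gripper_force: 0.0
```

Request:
jog_arm(steps=[[-0.035,0,0.15,0,0,0],[-0.035,0,0.3,0,0,0],[-0.035,0,0.42,0,0,0],[-0.035,0,0.49,0,0,0],[-0.035,0,0.52,0,0,0],[-0.035,0,0.52,0,0,0]])

```text
t: 5.93
position: [0.5789, -0.0559, 0.1042]
ee_rot: [3.141, -0.0, -3.066]
force: [-0.5, -0.3, 0.6]
opening: 0.0001
gripper_force: 0.0
```

Request:
jog_arm(steps=[[0.02,0,0,0,0,0],[0.04,0,0,0,0,0],[0.06,0,0,0,0,0],[0.08,0,0,0,0,0],[0.1,0,0,0,0,0],[0.12,0,0,0,0,0],[0.12,0,0,0,0,0]])

```text
t: 6.52
position: [0.5621, -0.0573, 0.1052]
ee_rot: [-3.142, 0.001, -3.065]
force: [2.0, 1.4, 2.9]
opening: 0.0001
gripper_force: 1.2
```

Request:
jog_arm(steps=[[0.02,0,0,0,0,0],[0.035,0,0,0,0,0],[0.035,0,0,0,0,0]])

```text
t: 6.77
position: [0.5588, -0.0576, 0.1052]
ee_rot: [-3.142, 0.005, -3.065]
force: [9.0, 1.2, -0.9]
opening: -0.0001
gripper_force: 3.7
```

Request:
jog_arm(steps=[[0.02,0,0,0,0,0],[0.02,0,0,0,0,0]])

```text
t: 6.93
position: [0.5582, -0.0578, 0.1061]
ee_rot: [-3.141, 0.009, -3.064]
force: [15.0, 1.6, -1.7]
opening: -0.0
gripper_force: 6.3
```

Request:
jog_arm(steps=[[-0.04,0,0,0,0,0],[-0.06,0,0,0,0,0],[-0.06,0,-0.2,0,0,0],[-0.06,0,-0.45,0,0,0],[-0.06,0,-0.7,0,0,0],[-0.06,0,-0.9,0,0,0],[-0.06,0,-0.9,0,0,0]])

```text
t: 7.52
position: [0.5639, -0.0575, 0.2456]
ee_rot: [-3.14, 0.007, -3.065]
force: [0.1, 0.6, 0.8]
opening: 0.0003
gripper_force: 0.0
```

```bash
python3 - <<'E'
from h import *
s=manip.observe();print(s["position"],s["force"])
q,d=manip.capture("scene")
p,_=manip.capture("side")
f=lambda a:cv2.resize(a,(400,560),interpolation=cv2.INTER_CUBIC)
cv2.imwrite("pics/v5.png",np.hstack([f(p[150:290,250:350]),f(q[140:280,210:310])]))
E
```

```text
[ 0.56389415 -0.05753898  0.24564466] [0.07119026 0.57895235 0.7748755 ]
```

View pics/v5.png

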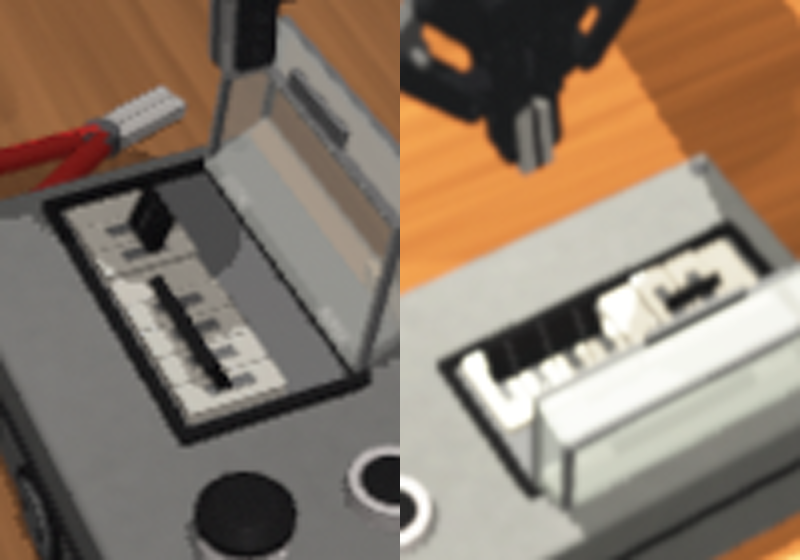

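Main handle now leans to the front (off) and the breaker is unchanged. Next I'll go over and behind the hood.

Request:
jog_arm(steps=[[-0.2,0.08,0,0,0,0],[-0.4,0.16,0,0,0,0],[-0.6,0.24,0,0,0,0],[-0.77,0.287,0,0,0,0.007],[-0.77,0.287,0.1,0,0,0.007],[-0.77,0.287,0.3,0,0,0.007],[-0.77,0.287,0.5,0,0,0.007],[-0.77,0.287,0.59,0,0,0.007],[-0.77,0.287,0.59,0,0,0.007],[-0.77,0.287,0.59,0,0,0.007]])

```text
t: 8.45
position: [0.6729, -0.0055, 0.1485]
ee_rot: [3.141, -0.006, -3.087]
force: [0.2, 0.6, 0.9]
opening: 0.0002
gripper_force: 0.0
```

Request:
jog_arm(steps=[[0.06,-0.03,0,0,0,0],[0.06,0,-0.04,0,0,0],[0.12,0,-0.057,0,0,0],[0.19,0,-0.085,0,0,0],[0.255,0,-0.11,0,0,0],[0.33,0,-0.12,0,0,0],[0.407,0,-0.123,0,0,0],[0.48,0,-0.11,0,0,0],[0.555,0,-0.09,0,0,0],[0.555,0,-0.09,0,0,0]])

```text
t: 9.28
position: [0.5891, -0.0101, 0.1656]
ee_rot: [-3.141, -0.0, -3.087]
force: [0.7, -0.5, 0.0]
opening: -0.0001
gripper_force: 0.0
```

Request:
jog_arm(steps=[[0.07,0,0.035,0,0,0],[0.132,0,0.073,0,0,0],[0.18,0,0.12,0,0,0],[0.221,0,0.167,0,0,0],[0.255,0,0.22,0,0,0],[0.28,0,0.26,0,0,0],[0.28,0,0.26,0,0,0]])

```text
t: 9.87
position: [0.5482, -0.0123, 0.1248]
ee_rot: [3.141, -0.002, -3.087]
force: [-0.3, -0.6, 0.2]
opening: 0.0003
gripper_force: 0.0
```

Request:
jog_arm(steps=[[0,0,0.015,0,0,0],[0,0,0.03,0,0,0],[0,0,0.045,0,0,0],[0,0,0.045,0,0,0]])

```text
t: 10.2
position: [0.5501, -0.0123, 0.1209]
ee_rot: [-3.141, 0.002, -3.087]
force: [-4.9, 0.7, 14.3]
opening: 0.0
gripper_force: 6.6
```

Request:
jog_arm(steps=[[0,0,0.02,0,0,0],[0,0,0.02,0,0,0],[0,0,0.02,0,0,0]])

```text
t: 10.45
position: [0.5502, -0.0123, 0.1207]
ee_rot: [-3.141, 0.004, -3.087]
force: [-11.9, -0.1, 29.5]
opening: -0.0002
gripper_force: 14.9
```

Request:
jog_arm(steps=[[0,0,-0.1,0,0,0],[0,0,-0.35,0,0,0],[0,0,-0.6,0,0,0],[0,0,-0.85,0,0,0],[0,0,-0.95,0,0,0],[0,0,-0.95,0,0,0]])

```text
t: 10.95
position: [0.5517, -0.0123, 0.2633]
ee_rot: [-3.141, 0.008, -3.087]
force: [0.2, 0.2, -0.5]
opening: -0.0002
gripper_force: 0.0
```

```bash
python3 - <<'E'
from h import *
s=manip.observe();print(s["position"],s["force"])
q,d=manip.capture("scene"); c=manip.calibration("scene"); b=(.5589,-.0646,.0541)
X=cloud(c,d)
L=(X-[b[0],b[1],0])@np.array([[np.cos(b[2]),-np.sin(b[2]),0],[np.sin(b[2]),np.cos(b[2]),0],[0,0,1]])
for x in(-.025,-.01,.005,.02):
    k=L[(abs(L[:,0]-x)<.006)&(abs(L[:,1]-.05)<.07)&(L[:,2]<.16)];print(x,len(k),np.percentile(k[:,2],[10,50,90]))
p,_=manip.capture("side")
f=lambda a:cv2.resize(a,(400,400),interpolation=cv2.INTER_CUBIC)
cv2.imwrite("pics/v6.png",np.hstack([f(p[150:350,220:420]),f(q[160:360,140:340])]))
E
```

```text
[ 0.55165815 -0.01233519  0.26325134] [ 0.22684505  0.20513697 -0.48755415]
-0.025 367 [0.11892926 0.12099887 0.12279035]
-0.01 369 [0.11913215 0.12093247 0.12257894]
0.005 385 [0.11914748 0.12083802 0.12266731]
0.02 417 [0.11867292 0.12071398 0.12235519]
```

View pics/v6.png

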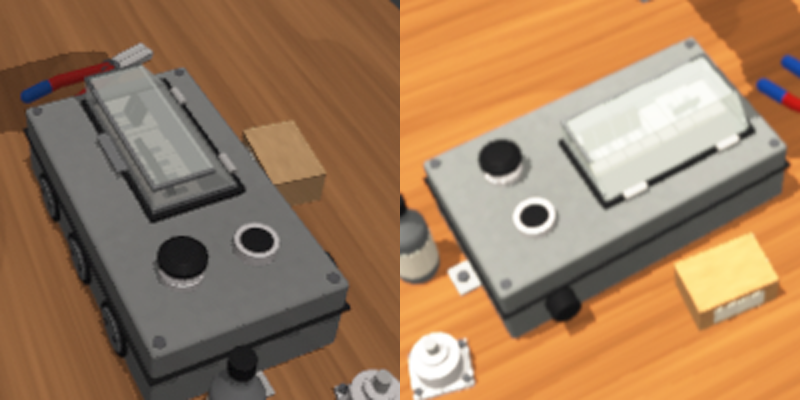

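The hood lies flat: its roof measures 121 mm all over. The stop button is out again and the bystanders haven't moved.

```bash
python3 -c "
from h import *
print(manip.hand_in())"
```

```text
the job is handed in; nothing more can be done
None
```

I pressed the stop button fully in, pushed the main switch to off, shut the hood flat on its frame and handed the job in at about 11 s of the 45 s; the breaker, start button and four bystanders looked undisturbed in the camera views, and the hand-in gave no verdict.

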